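# Count whole tablets into the tray's trough and close its cover

## Robot

A 6-joint arm with a two-finger parallel gripper is mounted at the origin on a cart in front of the work surface, level with it; the furniture and walls round the work are solid. World frame = base frame: x ahead of the robot, y to its left, z up, the work surface at z = 0. Lengths are in m, angles in rad, forces in N, time in s.
With the tool pointing down it reaches from about 0.35 to 0.875 m from the base axis. Payload 4.2 kg.
Tool frame: the origin (TCP) lies at the very end of the fingers, on their centre line; the grasp point (between the pads) lies robot.pinch_z behind it (robot.pinch_z is the distance from the TCP to the grasp point, in m); z points along the fingers, y is the line along which they close (so a half turn about z gives the same grasp; the last joint's range is limited). The gripper opens to 87 mm and grips with 3 to 60 N. Pads are 19 mm wide; open, the fingers measure 117 mm over their backs; the gripper's body (75 mm by 190 mm) begins 51 mm behind the grasp point.
Start: joints at [-0.885, 0.385, 0.008, 0, -1.194, -0.259], TCP at [0.259, -0.569, 0.223] pointing down, gripper open.
Joint ranges: [-3.14, 3.14], [-1.21, 2.06], [-1.07, 1.41], [-3.16, 2.05], [-2.99, -0.16], [-3.1, 3.1]. Speed limits (rad/s): [2.79, 2.79, 3.14, 3.14, 3.14, 3.14].

## Interface

Orientations are given as a unit quaternion [w, x, y, z].
In Python, from rig import robot gives the robot as it stands.
- The arm moves only by the shell command python3 -m inch 'ROWS' [FORCE]. ROWS is a JSON list of rows, 1 to 8 of them, each an object with the fields finger_gap (the finger opening in m), pos (a list: dx, dy, dz in shares of the most that a row can go, 1 being 50 mm), rot (a list: a rotation vector rx, ry, rz in rad); a field left out counts as zero (the opening has to be given); each row shifts and turns the commanded pose from where the row before left it, along the tool's axes as they then stand; what a row does not reach is not made up. A row lasts 1/10 s, in which the tool goes at most 0.05 m and 0.15 rad, less where a joint would pass 70% of its speed; a pose out of reach is approached as far as the arm can. The fingers move at their own pace and stop on an object; FORCE is the grip in N (left out, the last holds). Time passes only in rows, so rows that do not move let the fingers close. It prints the time, the measured TCP pose, the force, the opening and the grip force at its end. Input that does not fit is refused with a message, and nothing moves.
- robot.sense(): the state, without advancing time (a new reading comes with each control period).
- robot.read_camera(name): name is "side" or "top"; returns the picture (420x560x3 uint8, red, green, blue); there is no depth.
- robot.calibration(name): a dict with "fx", "fy", "cx", "cy" (pixels), "world_from_camera" (4x4, takes a point from camera to world coordinates). Camera axes: x right, y down, z forward; pixel columns grow to the right and rows downward; lengths in m; the calibration is good to about 2 mm. A picture is of the moment at which its call begins. calibration takes no time and is no camera call.
- robot.job_done(): hands the job in; it is judged then, once.
The state is a dict: "clock": time; "qpos": joint angles; "qvel": joint speeds; "joint_efforts": joint torques, N m; "tcp_pos": TCP position; "eef_rot": TCP orientation; "ft_force": force on the tool from outside, world axes, zero at the start; "torque": the same for the moment, N m; "grip_width": finger opening in m; "gripper_force": force on a finger pad.
Only numpy, scipy, OpenCV 4.12 (cv2) and the standard library are available. Lean on these libraries where they do the work, as an engineer would, in place of code of your own. Each camera call takes 0.05 s, during which the arm holds its last target. There are 200 camera calls.

## Task

On the tablet counting tray, sweep the three whole round tablets across the platform into the side trough with the closed fingertips, and leave the broken half tablet lying on the platform. Then push the trough's open cover over from behind so that it is fully shut. Only push things: do not pick up, pinch or press down on any tablet, and leave the things round the tray alone.

Things in the scene. Friction and masses are not known exactly. Their poses are not given: they have to be found in the camera images.
- tray: Grey plastic tablet counting tray, 200 (x) x 190 (y) mm, stands firm. Origin: centre of its underside on the worktop; z up; y points to the trough side. Flat platform 30 mm above the worktop, x = -95 to +95, y = -90 to +47 mm; on its other three sides a rim 5 mm thick, 8 mm high above the platform, with a 28 mm wide pouring spout in the near side (-x) at y = -65, sticking out 18 mm.
- platform_edge (a point): Middle of the platform's open edge (tray x = 0, y = +47, z = 30 mm): no rim here, the platform drops 24 mm into the trough along its whole length.
- trough (a point): Middle of the trough's floor, 6 mm above the worktop. The trough runs along the tray's whole x side: inside 190 mm long (x), 44 mm wide (tray y = +47 to +91 mm), 24 mm deep below the platform's level.
- tray_cover (a joint): Trough cover (flat, 194 x 50 x 3 mm, 30 g), angle in rad: 0 = shut flat over the trough, 1.57 = upright, 1.95 = stop, leaning outwards. Starts open at 1.6 to 1.95. Shut it by pushing from outside towards tray -y. The hinge is slightly stiff: the cover stays put near upright and falls shut once pushed about 30 degrees past upright.
- cover_hinge (a point): Middle of the cover's hinge axis, which runs along the tray's x on the trough's outer wall (tray y = +97, z = 31.5 mm).
- cover_edge (a point): Middle of the cover's free edge, 52 mm from the hinge axis; when shut it lies at tray y = +45 mm.
- tablet_0: Whole round white tablet with a score line, 24 mm diameter, 8 mm thick, about 10 g, lying flat on the platform. Origin: centre of its underside, z up.
- tablet_1: A second whole tablet, the same as tablet_0.
- tablet_2: A third whole tablet, the same as tablet_0.
- half_tablet: Half of a broken tablet, D-shaped, 24 x 12 x 8 mm, lying flat on the platform; it has to stay on the platform (it may be nudged there). Origin: underside, middle of the piece.
- jar: Bystander: glass vial with a crimped cap, 50 mm diameter, 112 mm tall, standing right of the tray (tray -y). Origin: centre of its underside.
- tape_roll: Bystander: roll of plaster tape, 54 mm diameter, 25 mm tall, right of the tray. Origin: centre of its underside.
- flat_carton: Bystander: flat printed carton, 46 x 91 x 30 mm, lying beyond the tray. Origin: centre of its underside.

How it is judged:
By the outcome, as a careful person would: the job done as asked, in the order asked, and still so for the second after the job is handed in, with the robot touching nothing.
It also fails if it takes over 51 s, if anything falls off the work surface, if the arm or the gripper's body presses on something with over 40 N, if the wrist force passes 120 N, or if a joint passes its speed limit or range.

## Working session

There is one attempt and no reset: what is moved stays moved. The work goes in short steps, Python scripts to look and compute and a shell command to move; the robot and the scene stay as the last step left them, time stands still between calls to the robot, and variables do not carry over. Pictures are saved under pics/ and viewed, at most 10 in all, crops included, and the job is handed in when it is done.

```bash
ls; mkdir -p pics
python3 - <<'E'
from rig import robot
import cv2
for n in("top","side"):
    cv2.imwrite(f"pics/{n}0.png",robot.read_camera(n)[:,:,::-1])
    c=robot.calibration(n);print(n,c)
s=robot.sense();print(s,robot.pinch_z)
E
```

```text
pics
top {'fx': 443.76092731429816, 'fy': 443.76092731429816, 'cx': 275.8851373490303, 'cy': 202.69629632850584, 'world_from_camera': array([[ 0.02035927, -0.99775311,  0.06382968,  0.44704301],
       [-0.99969093, -0.01940465,  0.01554023, -0.26953282],
       [-0.01426672, -0.06412634, -0.9978398 ,  0.89945092],
       [ 0.        ,  0.        ,  0.        ,  1.        ]])}
side {'fx': 443.7382803416001, 'fy': 443.7382803416001, 'cx': 288.8689045999395, 'cy': 207.7454612634213, 'world_from_camera': array([[-0.900865  , -0.2331241 ,  0.3661904 ,  0.21437796],
       [-0.43400905,  0.46648372, -0.77073282,  0.3749649 ],
       [ 0.00885453, -0.85325617, -0.52141683,  0.51257525],
       [ 0.        ,  0.        ,  0.        ,  1.        ]])}
{'clock': 0.1, 'qpos': array([-8.85432301e-01,  3.85491168e-01,  6.78604129e-03, -4.33170091e-04,
       -1.19400381e+00, -2.58593892e-01]), 'qvel': array([-5.98323364e-04, -3.00830295e-03,  2.01659409e-03, -3.30937616e-04,
        4.18243277e-04,  4.85058049e-05]), 'joint_efforts': array([ 1.94611028e-03, -3.91690922e+01,  1.87937218e+01,  4.23193082e+00,
        1.34864525e-02, -8.25083021e-05]), 'tcp_pos': array([ 0.25850253, -0.56845486,  0.22157153]), 'eef_rot': array([-2.55479069e-04, -2.11691226e-01,  9.77336109e-01,  9.43281740e-04]), 'ft_force': array([-0.29161444,  0.42169497,  0.82438207]), 'torque': array([ 0.00815997, -0.04871067,  0.03120031]), 'gripper_force': 0.0, 'grip_width': 0.08688463004670434} 0.0187
```

View pics/top0.png

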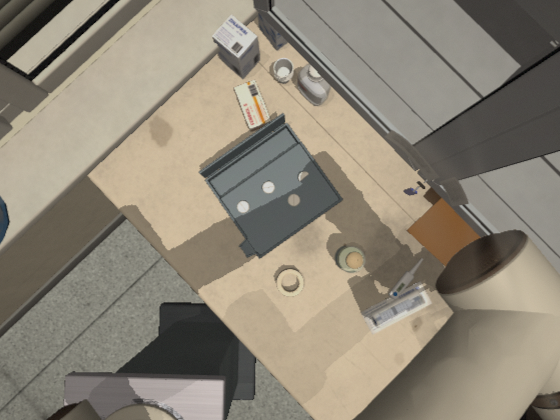

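View pics/side0.png

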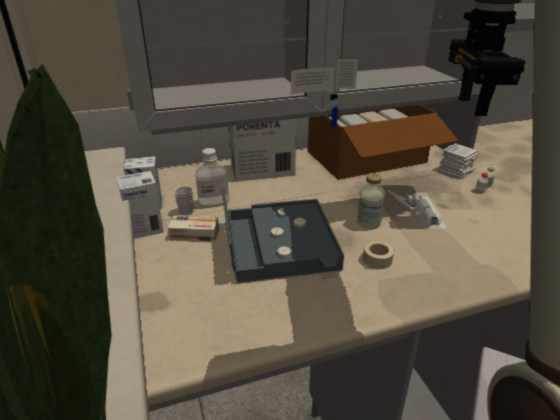

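The top view shows the tray at about (270,190), rotated, with its trough up-left, the cover open and four pieces near (243,207), (268,187), (304,177) and (293,200). I'll enlarge both views.

Run:
```python
import cv2,numpy as np
a=cv2.imread("pics/top0.png")[112:262,196:346];b=cv2.imread("pics/side0.png")[182:282,215:345]
a=cv2.resize(a,(600,600),interpolation=cv2.INTER_CUBIC);a=np.clip(a*1.6,0,255).astype('uint8');cv2.imwrite("pics/top0c.png",a)
b=cv2.resize(b,(780,600),interpolation=cv2.INTER_CUBIC);b=np.clip(b*1.4,0,255).astype('uint8');cv2.imwrite("pics/side0c.png",b)
```

```text
(no output)
```

View pics/top0c.png

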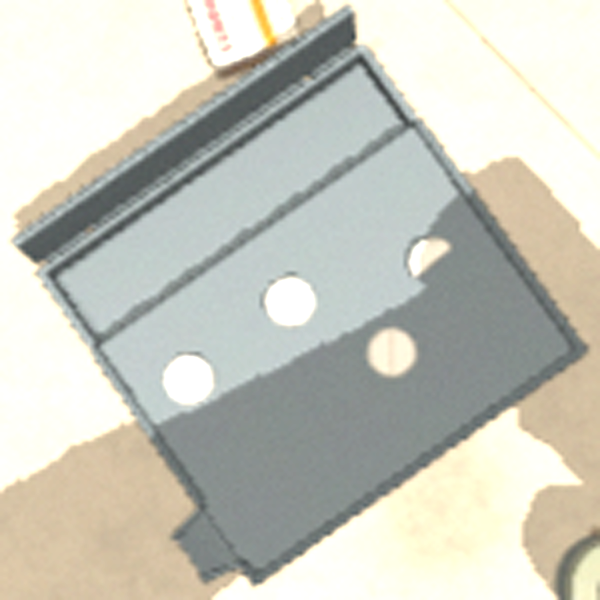

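View pics/side0c.png

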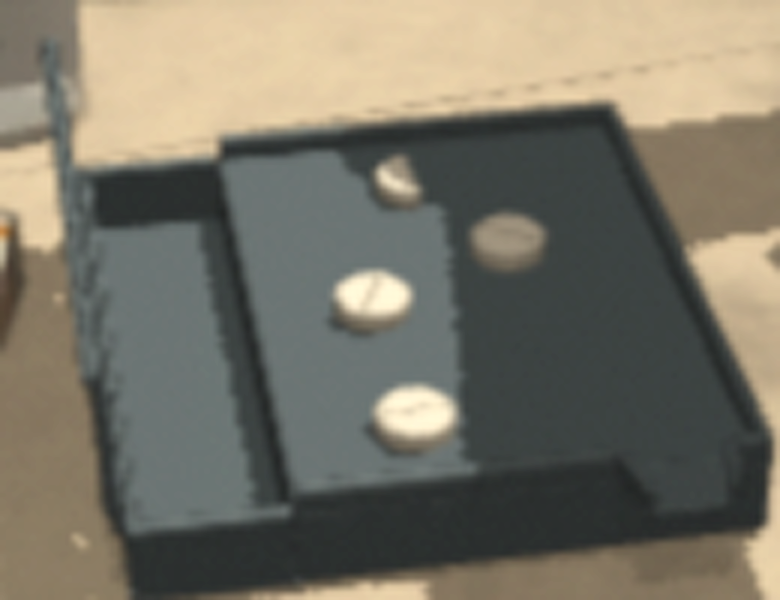

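The crops give the tray corners, platform edge and tablets clearly: tablets at (188,379), (290,300) and (392,352), half at about (428,258). I'll fit the tray pose and locate everything in the tray frame.

```bash
cat > h.py <<'E'
import numpy as np,json
from rig import robot
from scipy.spatial.transform import Rotation as R
def ray(n,u,v,z):
    c=robot.calibration(n);M=c["world_from_camera"]
    d=M[:3,:3]@[(u-c["cx"])/c["fx"],(v-c["cy"])/c["fy"],1];o=M[:3,3]
    return o+d*(z-o[2])/d[2]
def tp(u,v,z): return ray("top",195.6+u/4,111.6+v/4,z)
def sp(u,v,z): return ray("side",214.6+u/6,181.6+v/6,z)
def tray(): return json.load(open("tray.json"))
def t2w(p): x,y,t=tray();return np.r_[R.from_euler('z',t).as_matrix()[:2,:2]@p[:2]+[x,y],p[2]]
def w2t(p): x,y,t=tray();return np.r_[R.from_euler('z',-t).as_matrix()[:2,:2]@(np.array(p[:2])-[x,y]),p[2]]
def here():
    s=robot.sense();q=R.from_quat(np.array(s["eef_rot"])[[1,2,3,0]])
    return s,q
def go(p):
    "tool-axes delta to tray point p (m)"
    s,q=here();ty=q.as_matrix()[:,1];a=np.arctan2(ty[1],ty[0])-(tray()[2]+np.pi)
    print("t",round(s["clock"],2),"tray",w2t(s["tcp_pos"]).round(4),"d",q.inv().apply(t2w(np.array(p))-s["tcp_pos"]).round(4),"rz",round((a+np.pi)%(2*np.pi)-np.pi,3),"F",s["ft_force"].round(1))
E
python3 - <<'E'
from h import *
from scipy.optimize import least_squares
P=[((258,582),-100,-95,.038),((587,348),100,-95,.038),((100,343),-95,47,.030),((410,123),95,47,.03),((42,272),-100,95,.03),((360,50),100,95,.03)]
W=np.array([tp(*p[0],p[3])[:2] for p in P]);L=np.array([p[1:3] for p in P])/1e3
f=lambda v:((R.from_euler('z',v[2]).as_matrix()[:2,:2]@L.T).T+v[:2]-W).ravel()
r=least_squares(f,[.45,-.25,-.95]);print(r.x,(r.fun.reshape(-1,2)*1e3).round(1))
json.dump(list(r.x),open("tray.json","w"))
for n,t,s in(("t0",(188,379),(415,408)),("t1",(290,300),(372,296)),("t2",(392,352),(508,236)),("half",(428,258),(398,178))):
    print(n,w2t(tp(*t,.038)).round(4),w2t(sp(*s,.038)).round(4))
for n,u,v,z in(("jar",352,260,.112),("tape",290,282,.025),("carton",251,103,.03),("bottle",313,85,.1),("box",237,45,.1)):
    print(n,w2t(ray("top",u,v,z)).round(3))
go((-.02,-.05,.13))
E
```

```text
[ 0.52880992 -0.25047137 -0.93061506] [[-3.4  0.8]
 [-0.3 -2.4]
 [-1.3  0.7]
 [ 0.1 -1.1]
 [-0.4  3.8]
 [ 5.4 -1.8]]
t0 [-0.0682  0.0071  0.038 ] [-0.0661  0.0057  0.038 ]
t1 [-0.0055  0.0097  0.038 ] [-0.0061  0.0085  0.038 ]
t2 [ 0.0201 -0.0399  0.038 ] [ 0.0201 -0.0409  0.038 ]
half [ 0.0612 -0.0127  0.038 ] [ 0.0617 -0.0119  0.038 ]
jar [ 0.037 -0.189  0.112]
tape [-0.079 -0.166  0.025]
carton [0.064 0.167 0.03 ]
bottle [0.168 0.108 0.1  ]
box [0.098 0.251 0.1  ]
t 0.1 tray [ 0.0936 -0.4067  0.2216] d [-0.3246  0.1864  0.0919] rz -0.214 F [-0.3  0.4  0.8]
```

The top and side views agree within 2 mm. After aligning the yaw, tool x is tray -y and tool y is tray -x. I'll move in with the fingers closing.

The rows are not in the units I measure in: shifts go in shares of 50 mm. I convert before sending: -0.045 m is -0.9, 0.005 m is 0.1.

```bash
python3 -m inch '[{"finger_gap":0,"rot":[0,0,-0.107]},{"finger_gap":0,"rot":[0,0,-0.107]},{"finger_gap":0,"pos":[-0.9,0.34,0]},{"finger_gap":0,"pos":[-0.9,0.34,0]},{"finger_gap":0,"pos":[-0.9,0.34,0.1]},{"finger_gap":0,"pos":[-0.9,0.34,0.1]},{"finger_gap":0,"pos":[-0.9,0.34,0.1]},{"finger_gap":0,"pos":[-0.9,0.34,0.1]}]' 10; python3 -c "
from h import *
go((-.008,-.019,.075))"
```

```text
clock: 0.9
tcp_pos: [0.4147, -0.3238, 0.2021]
eef_rot: [-0.0, -0.315, 0.949, 0.0]
ft_force: [0.8, 0.3, -1.1]
grip_width: 0.0308
gripper_force: 0.0
t 0.9 tray [-0.0093 -0.1354  0.2021] d [-0.1164 -0.0014  0.1271] rz 0.0 F [ 0.8  0.3 -1.1]
```

Converted, 0.02 m is 0.4, 0.035 m is 0.7.

```bash
python3 -m inch '[{"finger_gap":0,"pos":[-0.6,0,0.2]},{"finger_gap":0,"pos":[-0.6,0,0.4]},{"finger_gap":0,"pos":[-0.6,0,0.6]},{"finger_gap":0,"pos":[-0.5,0,0.7]},{"finger_gap":0,"pos":[0,0,0.6]},{"finger_gap":0},{"finger_gap":0}]' ; python3 -c "
from h import *
go((-.008,-.019,.033))"
```

```text
clock: 1.6
tcp_pos: [0.5062, -0.2572, 0.0776]
eef_rot: [-0.001, -0.315, 0.949, 0.0]
ft_force: [0.4, -0.6, 2.0]
grip_width: 0.0002
gripper_force: 0.0
t 1.6 tray [-0.0081 -0.0221  0.0776] d [-0.0032 -0.0001  0.0446] rz 0.001 F [ 0.4 -0.6  2. ]
```

Converted, 0.015 m is 0.3, 0.01 m is 0.2.

```bash
python3 -m inch '[{"finger_gap":0,"pos":[-0.06,0,0.3]},{"finger_gap":0,"pos":[0,0,0.3]},{"finger_gap":0,"pos":[0,0,0.2]},{"finger_gap":0,"pos":[0,0,0.08]},{"finger_gap":0},{"finger_gap":0}]'
python3 - <<'E'
from h import *
import cv2
go((-.008,.042,.033))
a=robot.read_camera("side")[150:290,200:360,::-1]
cv2.imwrite("pics/s1.png",cv2.resize(a,(640,560),interpolation=2))
E
```

```text
clock: 2.2
tcp_pos: [0.5093, -0.2555, 0.0345]
eef_rot: [0.001, -0.315, 0.949, -0.001]
ft_force: [-0.2, 0.5, 0.5]
grip_width: 0.0005
gripper_force: 0.0
t 2.2 tray [-0.0076 -0.0186  0.0345] d [-0.0606  0.0004  0.0016] rz 0.001 F [-0.2  0.5  0.5]
```

View pics/s1.png

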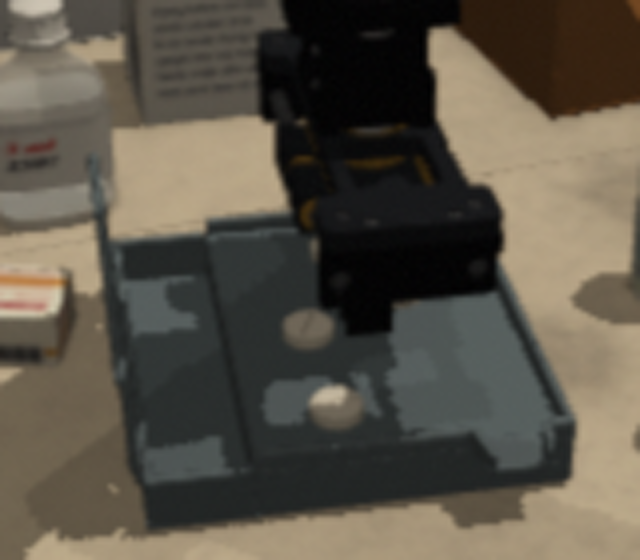

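The fingertips at (365,315) sit directly behind tablet_1 at (308,330), with tablet_0 at (335,407) clear. Sweeping now.

```bash
python3 -m inch '[{"finger_gap":0,"pos":[-0.1,0,0]},{"finger_gap":0,"pos":[-0.16,0,0]},{"finger_gap":0,"pos":[-0.16,0,0]},{"finger_gap":0,"pos":[-0.16,0,0]},{"finger_gap":0,"pos":[-0.16,0,0]},{"finger_gap":0,"pos":[-0.16,0,0]},{"finger_gap":0,"pos":[-0.16,0,0]},{"finger_gap":0,"pos":[-0.16,0,0]}]'; python3 -m inch '[{"finger_gap":0,"pos":[-0.04,0,0]},{"finger_gap":0},{"finger_gap":0,"pos":[0,0,-0.4]},{"finger_gap":0,"pos":[0,0,-0.6]},{"finger_gap":0,"pos":[0.6,0,0]},{"finger_gap":0,"pos":[0.6,0,0]},{"finger_gap":0}]'
python3 - <<'E'
from h import *
import cv2
go((-.067,-.021,.08))
cv2.imwrite("pics/s2.png",robot.read_camera("side")[:,:,::-1])
E
```

```text
clock: 3.05
tcp_pos: [0.5583, -0.2182, 0.0335]
eef_rot: [-0.0, -0.315, 0.949, 0.0]
ft_force: [-0.1, -0.6, 0.3]
grip_width: 0.0005
gripper_force: 0.0
clock: 3.75
tcp_pos: [0.5078, -0.2546, 0.0836]
eef_rot: [-0.001, -0.313, 0.95, 0.001]
ft_force: [0.5, -0.3, -0.7]
grip_width: 0.0006
gripper_force: 0.0
t 3.75 tray [-0.0092 -0.0193  0.0836] d [0.0019 0.0578 0.0038] rz -0.003 F [ 0.5 -0.3 -0.7]
```

Next, tablet_0 at x = -67.

Converted, 0.03 m is 0.6, 0.028 m is 0.56.

```bash
python3 -m inch '[{"finger_gap":0,"pos":[0.02,0.6,0],"rot":[0,0,-0.003]},{"finger_gap":0,"pos":[0.02,0.56,0]},{"finger_gap":0,"pos":[0,0,0.3]},{"finger_gap":0,"pos":[0,0,0.3]},{"finger_gap":0,"pos":[0,0,0.24]},{"finger_gap":0,"pos":[0,0,0.18]},{"finger_gap":0},{"finger_gap":0}]'
python3 - <<'E'
from h import *
import cv2
go((-.067,.042,.033))
a=robot.read_camera("side")[150:290,200:360,::-1]
cv2.imwrite("pics/s3.png",cv2.resize(a,(640,560),interpolation=2))
E
```

```text
clock: 4.6
tcp_pos: [0.4751, -0.2082, 0.0325]
eef_rot: [-0.0, -0.316, 0.949, -0.0]
ft_force: [0.3, 1.4, 0.2]
grip_width: 0.0001
gripper_force: 0.0
t 4.6 tray [-0.0659 -0.0178  0.0325] d [-0.0598  0.0008 -0.0005] rz 0.004 F [0.3 1.4 0.2]
```

View pics/s3.png

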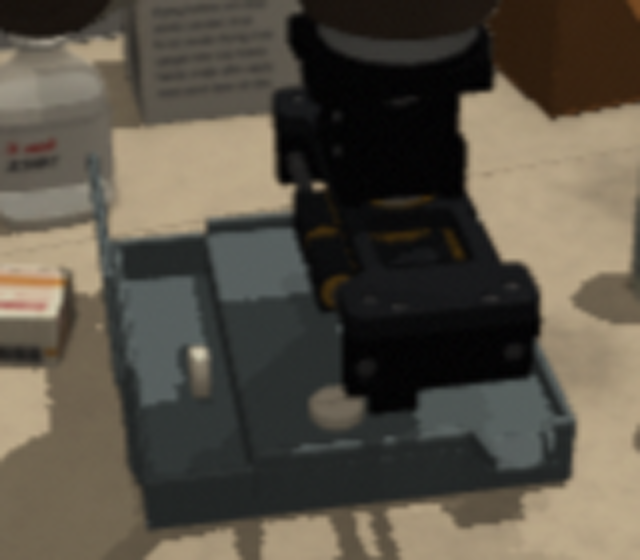

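Tablet_1 is in the trough at (200,372), standing on edge against the inner wall; I may have to tip it later. The fingertips are behind tablet_0 at (338,405). I'll sweep this one further and faster at the end so it tumbles outward.

```bash
python3 -m inch '[{"finger_gap":0,"pos":[-0.1,0,0]},{"finger_gap":0,"pos":[-0.16,0,0]},{"finger_gap":0,"pos":[-0.16,0,0]},{"finger_gap":0,"pos":[-0.16,0,0]},{"finger_gap":0,"pos":[-0.24,0,0]},{"finger_gap":0,"pos":[-0.36,0,0]},{"finger_gap":0,"pos":[-0.36,0,0]},{"finger_gap":0}]'; python3 -m inch '[{"finger_gap":0,"pos":[0,0,-0.4]},{"finger_gap":0,"pos":[0.2,0,-0.6]},{"finger_gap":0,"pos":[0.8,-0.56,0]},{"finger_gap":0,"pos":[0.8,-0.56,0]},{"finger_gap":0,"pos":[0.8,-0.56,0]},{"finger_gap":0},{"finger_gap":0}]'
python3 - <<'E'
from h import *
import cv2
go((.018,-.071,.08))
a=robot.read_camera("side")[150:290,200:360,::-1]
cv2.imwrite("pics/s4.png",cv2.resize(a,(640,560),interpolation=2))
E
```

```text
clock: 5.45
tcp_pos: [0.5396, -0.1603, 0.0327]
eef_rot: [0.001, -0.318, 0.948, -0.001]
ft_force: [-0.6, -0.2, 1.4]
grip_width: 0.0006
gripper_force: 0.0
clock: 6.15
tcp_pos: [0.4824, -0.3079, 0.0823]
eef_rot: [-0.0, -0.315, 0.949, 0.0]
ft_force: [0.2, 0.3, 0.7]
grip_width: 0.0005
gripper_force: 0.0
t 6.15 tray [ 0.0183 -0.0716  0.0823] d [-0.0006  0.0003  0.0023] rz 0.001 F [0.2 0.3 0.7]
```

View pics/s4.png

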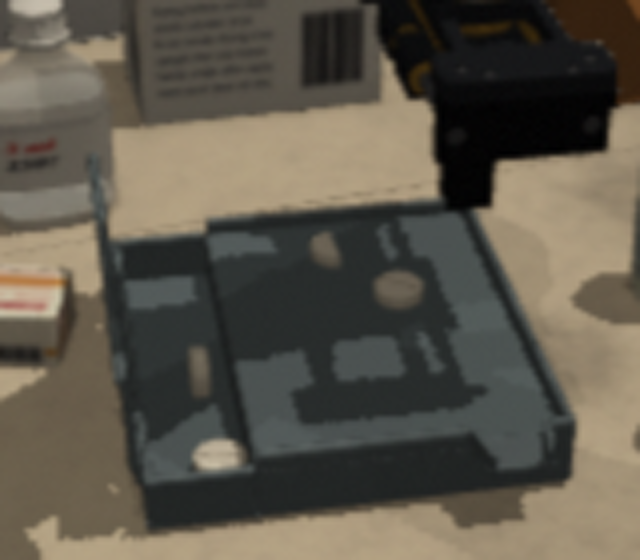

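Tablet_0 lies flat in the trough at (218,455). Tablet_2 is at (398,290) and the half is untouched at (325,248). Now tablet_2.

Converted, 0.015 m is 0.3, 0.012 m is 0.24.

```bash
python3 -m inch '[{"finger_gap":0,"pos":[0,0,0.3]},{"finger_gap":0,"pos":[0,0,0.3]},{"finger_gap":0,"pos":[0,0,0.24]},{"finger_gap":0,"pos":[0,0,0.14]},{"finger_gap":0},{"finger_gap":0,"pos":[-0.08,0,0]},{"finger_gap":0,"pos":[-0.12,0,0]},{"finger_gap":0,"pos":[-0.2,0,0]}]'; python3 -m inch '[{"finger_gap":0,"pos":[-0.2,0,0]},{"finger_gap":0,"pos":[-0.2,0,0]},{"finger_gap":0,"pos":[-0.2,0,0]},{"finger_gap":0,"pos":[-0.2,0,0]},{"finger_gap":0}]'
python3 - <<'E'
from h import *
import cv2
go((.018,.056,.033))
a=robot.read_camera("side")[150:290,200:360,::-1]
cv2.imwrite("pics/s5.png",cv2.resize(a,(640,560),interpolation=2))
E
```

```text
clock: 7.0
tcp_pos: [0.4996, -0.2951, 0.0342]
eef_rot: [0.0, -0.316, 0.949, -0.0]
ft_force: [0.6, -0.4, 0.3]
grip_width: 0.0005
gripper_force: 0.0
clock: 7.5
tcp_pos: [0.5323, -0.2703, 0.0336]
eef_rot: [0.0, -0.317, 0.948, -0.0]
ft_force: [0.4, -0.2, 0.0]
grip_width: 0.0004
gripper_force: 0.0
t 7.5 tray [ 0.018  -0.0091  0.0336] d [-0.0651 -0.0003  0.0006] rz 0.005 F [ 0.4 -0.2  0. ]
```

View pics/s5.png

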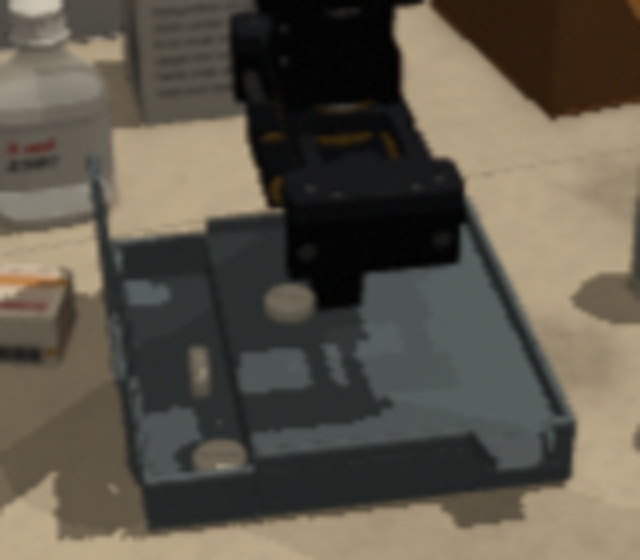

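Tablet_2 at (290,302) is ahead of the fingertips and tracking straight. I'll finish the sweep with a fast end.

Converted, -0.03 m is -0.6, -0.02 m is -0.4.

```bash
python3 -m inch '[{"finger_gap":0,"pos":[-0.12,0,0]},{"finger_gap":0,"pos":[-0.2,0,0]},{"finger_gap":0,"pos":[-0.26,0,0]},{"finger_gap":0,"pos":[-0.36,0,0]},{"finger_gap":0,"pos":[-0.36,0,0]},{"finger_gap":0},{"finger_gap":0,"pos":[0,0,-0.4]},{"finger_gap":0,"pos":[0.2,0,-0.6]}]'; python3 -m inch '[{"finger_gap":0,"pos":[0.8,0,-0.4]},{"finger_gap":0,"pos":[0.8,0,0]},{"finger_gap":0,"pos":[0.8,0,0]},{"finger_gap":0},{"finger_gap":0}]'
python3 - <<'E'
from h import *
import cv2
go((-.03,.056,.08))
a=robot.read_camera("side")[182:282,215:345,::-1]
b=robot.read_camera("top")[112:262,196:346,::-1]
A=cv2.resize(a,(400,308),interpolation=2);B=cv2.resize(b,(400,400),interpolation=2)
cv2.imwrite("pics/s6.png",np.hstack([np.vstack([A,np.zeros((92,400,3),'uint8')]),np.clip(B*1.4,0,255).astype('uint8')]))
E
```

```text
clock: 8.35
tcp_pos: [0.5744, -0.2368, 0.0818]
eef_rot: [-0.002, -0.317, 0.948, 0.001]
ft_force: [-0.1, -0.2, -0.5]
grip_width: 0.0008
gripper_force: 0.0
clock: 8.85
tcp_pos: [0.4786, -0.3106, 0.1039]
eef_rot: [0.0, -0.316, 0.949, -0.0]
ft_force: [0.5, 0.4, 0.1]
grip_width: 0.0004
gripper_force: 0.0
t 8.85 tray [ 0.0182 -0.0761  0.1039] d [-0.1322  0.0479  0.0239] rz 0.002 F [0.5 0.4 0.1]
```

View pics/s6.png

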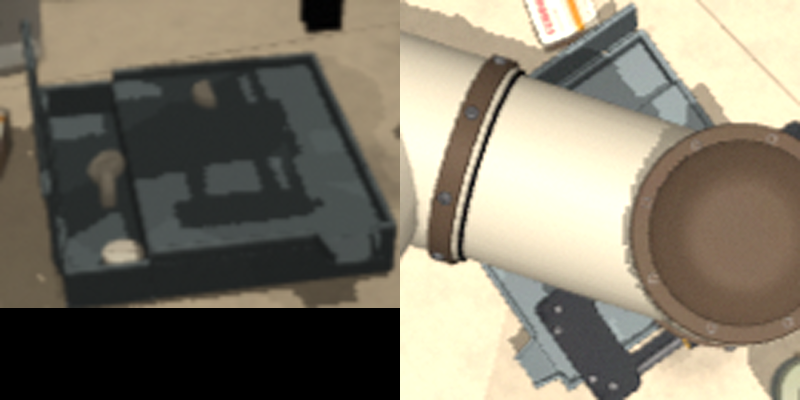

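All tablets are in the trough and the half is still on the platform. Tablet_1 still stands on edge (left picture, 108,188), so I'll find where it stands in y and whether it clears the lid.

Run:
```python
from h import *
for u,v,z in((200,394,.006),(200,350,.030),(192,372,.018),(210,372,.018)): print(w2t(ray("side",200+u/4-.4,150+v/4-.4,z)).round(4))
u,v=106,160
print("t2",w2t(ray("side",215+106/3.077,182+163/3.08,.012)).round(4))
print("t0",w2t(ray("side",215+122/3.077,182+250/3.08,.014)).round(4))
for y in(.047,.091):
  c=robot.calibration("side");M=np.linalg.inv(c["world_from_camera"])
  p=M@np.r_[t2w(np.array([-.006,y,.006])),1];print(y,c["fx"]*p[0]/p[2]+c["cx"],c["fy"]*p[1]/p[2]+c["cy"])
```

```text
[-0.0078  0.061   0.006 ]
[-0.0058  0.0599  0.03  ]
[-0.006   0.0642  0.018 ]
[-0.0076  0.0558  0.018 ]
t2 [0.0271 0.057  0.012 ]
t0 [-0.065   0.0583  0.014 ]
0.047 256.8084513469559 246.74495721367924
0.091 233.7406893093226 249.21331763327117
```

Tablet_1 stands exactly vertical at tray y ≈ 60 with its top at 30 mm. That is level with the cover's underside and doesn't obstruct it. Next I go over and behind the cover.

Converted, -0.03 m is -0.6, -0.04 m is -0.8.

```bash
python3 -m inch '[{"finger_gap":0,"pos":[0,0.2,-0.6]},{"finger_gap":0,"pos":[-0.6,0.2,-0.2]},{"finger_gap":0,"pos":[-0.8,0.2,0]},{"finger_gap":0,"pos":[-0.8,0.2,0]},{"finger_gap":0,"pos":[-0.8,0.2,0]},{"finger_gap":0,"pos":[-0.8,0,0]},{"finger_gap":0,"pos":[-0.68,0,0]},{"finger_gap":0}]'
python3 - <<'E'
from h import *
import cv2
go((-.03,.145,.068))
b=robot.read_camera("side")[100:300,120:380,::-1]
cv2.imwrite("pics/s7.png",cv2.resize(b,(780,600),interpolation=2))
E
```

```text
clock: 9.75
tcp_pos: [0.6319, -0.1317, 0.1427]
eef_rot: [0.001, -0.319, 0.948, -0.0]
ft_force: [-0.5, 0.6, -0.5]
grip_width: 0.0004
gripper_force: 0.0
t 9.75 tray [-0.0336  0.1536  0.1427] d [ 0.0087 -0.0035  0.0747] rz 0.009 F [-0.5  0.6 -0.5]
```

View pics/s7.png

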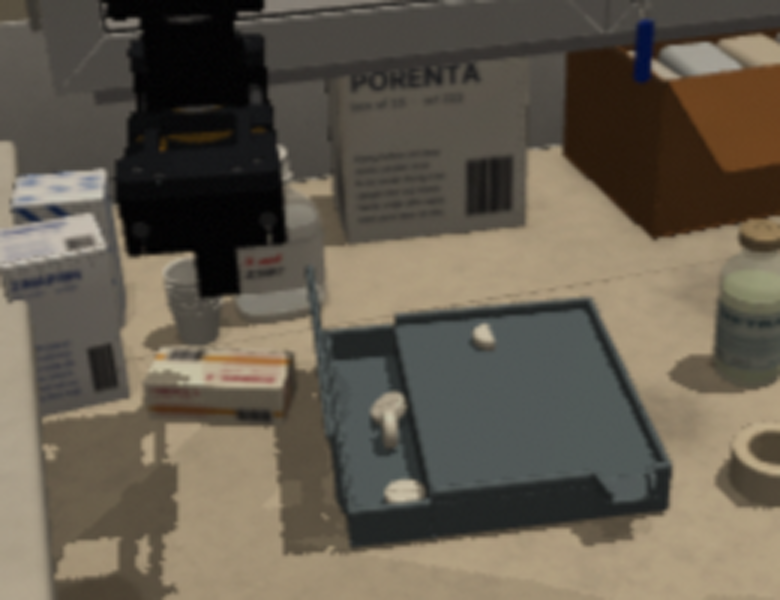

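The gripper is behind the cover and above the carton at (220,385). Tablets are in the trough at (404,490), (388,405) and (390,430), and the half is on the platform at (484,335). I'll check numerically whether tablet_2 lies flat.

Run:
```python
from h import *
import cv2
g=cv2.cvtColor(robot.read_camera("side"),cv2.COLOR_RGB2GRAY)[226:268,240:266]
for i,r in enumerate(g): print(226+i,*(f"{v:3d}" if v>95 else " . " for v in r))
c=robot.calibration("side");M=np.linalg.inv(c["world_from_camera"])
for x,y,z in((.027,.057,.014),(.02,.047,.03),(.02,.047,.006),(-.006,.06,.03)):
  p=M@np.r_[t2w(np.array([x,y,z])),1];print(x,y,z,(c["fx"]*p[:2]/p[2]+[c["cx"],c["cy"]]).round(1))
```

```text
226  .   .   .   .   .   .   .   .   .   .   .   .   .   .   .   .   .   .   .   .   .   .   .   .   .   . 
227  .   .   .   .   .   .   .   .   .   .   .   .   .   .   .   .   .   .   .   .   .   .   .   .   .   . 
228  .   .   .   .   .   .   .   .   .   .   .   .   .   .   .   .   .   .   .   .   .   .   .   .   .   . 
229  .   .   .   .   .   .   .   .   .   .   .   .   .   .   .   .   .   .   .   .   .   .   .   .   .   . 
230  .   .   .   .   .   .   .   .   .   97  98  97  .   .   .   .   .   .   .   .   .   .   .   .   .   . 
231  .   .   .   .   .   .   .  110 133 144 146 146 144 123  .   .   .   .   .   .   .   .   .   .   .   . 
232  .   .   .   .   .   .  112 138 155 159 159 159 160 157 108  .   .   .   .   .   .   .   .   .   .   . 
233  .   .   .   .   .  117 142 155 159 158 153 153 155 162 123  .   .   .   .   .   .   .   .   .   .   . 
234  .   .   .   .  109 140 154 152 152 147 150 158 167 161 122  .   .   .   .   .   .   .   .   .   .   . 
235  .   .   .   99 125 146 145 150 156 156 159 165 165 151 129  .   .   .   .   .   .   .   .   .   .   . 
236  .   .   .  110 
[... 2859 characters left out ...]
 183 170 136  99  .   .   .   .   . 
263  .   .   .   .   .   .   .   .  131 159 163 164 174 179 177 175 174 167 159 128 103  .   .   .   .   . 
264  .   .   .   .   .   .   .   .  136 167 176 177 181 184 182 181 181 179 173 140 106  .   .   .   .   . 
265  .   .   .   .   .   .   .   .  108 151 176 184 186 186 186 184 183 183 178 143 102  .   .   .   .   . 
266  .   .   .   .   .   .   .   .   .  120 154 172 179 181 180 167 159 152 145 119  .   .   .   .   .   . 
267  .   .   .   .   .   .   .   .   .   .  111 123 130 132 128 118 112 106 102  .   .   .   .   .   .   . 
0.027 0.057 0.014 [249.4 234.1]
0.02 0.047 0.03 [254.7 228.8]
0.02 0.047 0.006 [255.1 239. ]
-0.006 0.06 0.03 [249.6 237.2]
```

Tablet_2 leans low against the inner wall, with its top at about 25 mm, below the cover level. Lowering behind the cover and pushing.

```bash
python3 -m inch '[{"finger_gap":0,"pos":[0.06,-0.06,0.4]},{"finger_gap":0,"pos":[0.06,0,0.4]},{"finger_gap":0,"pos":[0,0,0.4]},{"finger_gap":0,"pos":[0,0,0.24]},{"finger_gap":0,"pos":[0.1,0,0]},{"finger_gap":0,"pos":[0.2,0,0]},{"finger_gap":0,"pos":[0.2,0,0]},{"finger_gap":0,"pos":[0.2,0,0]}]'; python3 -m inch '[{"finger_gap":0,"pos":[0.16,0,0]},{"finger_gap":0,"pos":[0.16,0,0]},{"finger_gap":0,"pos":[0.16,0,0]},{"finger_gap":0,"pos":[0.16,0,0]},{"finger_gap":0,"pos":[0.12,0,0]},{"finger_gap":0,"pos":[0.12,0,0]},{"finger_gap":0,"pos":[0.08,0,0]},{"finger_gap":0}]'; python3 -c "
from h import *
go((-.03,.067,.068))"
```

```text
clock: 10.65
tcp_pos: [0.5967, -0.1634, 0.0727]
eef_rot: [0.001, -0.316, 0.949, -0.0]
ft_force: [-0.3, -0.7, -0.3]
grip_width: 0.0007
gripper_force: 0.1
clock: 11.45
tcp_pos: [0.5582, -0.1918, 0.0715]
eef_rot: [-0.0, -0.316, 0.949, 0.0]
ft_force: [0.5, 0.0, -0.2]
grip_width: 0.0005
gripper_force: 0.0
t 11.45 tray [-0.0295  0.0587  0.0715] d [-0.0083  0.0005  0.0035] rz 0.003 F [ 0.5  0.  -0.2]
```

Converted, 0.05 m is 1, -0.04 m is -0.8.

```bash
python3 -m inch '[{"finger_gap":0,"pos":[0,0,-0.6]},{"finger_gap":0,"pos":[0,0,-0.8]},{"finger_gap":0,"pos":[0.8,0,-0.6]},{"finger_gap":0,"pos":[1,0,-0.6]},{"finger_gap":0,"pos":[1,0,0]},{"finger_gap":0,"pos":[1,0,0]},{"finger_gap":0,"pos":[0.4,0,0]},{"finger_gap":0}]'
python3 - <<'E'
from h import *
import cv2
cv2.imwrite("pics/fin.png",robot.read_camera("side")[:,:,::-1])
g=cv2.imread("pics/fin.png",0)[205:275,228:332:2]
for i,r in enumerate(g[::2]): print(205+2*i,*(f"{v:3d}" for v in r[::1]),sep=" ")
c=robot.calibration("side");M=np.linalg.inv(c["world_from_camera"])
for x,y,z in((-.097,.045,.033),(.097,.045,.033),(-.097,.097,.033),(.097,.097,.033),(-.097,.045,.036),(.06,-.012,.038)):
  p=M@np.r_[t2w(np.array([x,y,z])),1];print(x,y,z,(c["fx"]*p[:2]/p[2]+[c["cx"],c["cy"]]).round(1))
E
```

```text
clock: 12.25
tcp_pos: [0.3944, -0.3144, 0.1977]
eef_rot: [0.0, -0.315, 0.949, -0.0]
ft_force: [-0.2, 0.6, 0.3]
grip_width: 0.0004
gripper_force: 0.0
205 153 155 153 153 156 159 158 158 156 151 144 136  79  67  58  55  51  48  44  40  39  37  36  38  38  40  40  42  48  47  65  73  74  75  76  80  84  85  85  84  86  86  87  85  54  59 132 158 156 155 155 156
207 155 153 151 144 142 144 151 142 130 131 124  90  44  40  41  41  43  46  61  71  74  74  75  77  80  84  96  97  86  85  86  85  86  85  86  86  86  86  86  87  85  86  86  86  68  36  74 152 156 154 149 143
209 113 104 100 100  99  94  89  88  88  87  86  76  75  81  85  84  85  85  85  86  86  86  86  85  85 138 177 119  87  86  87  86  86  85  85  84  84  84  83  63  62  62  62  62  61  41  50 129 154 154 152 142
211  84  86  86  87  86  86  86  86  86  86  86  70  78  85  87  87  86  86  86  85  86  86  86  86  87 150 182 118  89  63  62  63  63  57  55  50  50  51  50  49  49  49  49  49  49  46  34  81 152 154 153 144
213  80  86  86  86  87  86  86  86  86  86  86  71  80  86  87  86  86  86  86  86  87  86  86  85  73
[... 5961 characters left out ...]
 35  34  35  35  35  35  35  34  35  35  35  35  35  35  34  33  32  33  33  33  32
271  92  95  89  65  36  39  37  36  35  36  34  35  36  35  34  35  35  34  34  35  35  35  36  36  35  35  35  35  35  35  34  36  35  35  35  35  35  35  34  34  35  35  34  34  34  34  35  36  37  42  47  51
273  94  95  95  79  38  34  35  34  34  35  35  35  35  35  35  36  35  35  33  35  35  35  36  35  36  36  35  35  35  35  35  35  36  35  36  35  35  36  37  38  39  44  50  59  68  69  71  72  75  77  77  77
-0.097 0.045 0.033 [264.4 265.1]
0.097 0.045 0.033 [251. 207.]
-0.097 0.097 0.033 [233.9 268.6]
0.097 0.097 0.033 [225.8 209.3]
-0.097 0.045 0.036 [264.4 263.7]
0.06 -0.012 0.038 [281.1 211.7]
```

Run:
```python
from h import *
import cv2
g=np.mean([cv2.cvtColor(robot.read_camera("side"),cv2.COLOR_RGB2GRAY) for _ in range(5)],0)
c=robot.calibration("side");M=np.linalg.inv(c["world_from_camera"])
def pr(x,y,z):
  p=M@np.r_[t2w(np.array([x,y,z])),1];return (c["fx"]*p[:2]/p[2]+[c["cx"],c["cy"]]).round(1)
for y in(.05,.06,.07,.08,.09):
  a,b,w=pr(-.097,y,.033),pr(-.097,y,.03),pr(-.1,y,.03);u=int(round(a[0]))
  print(y,u,"top",a[1],"bot",b[1],"wall",w[1],"|",262,g[262:276,u].round().astype(int))
print("far")
for y in(.05,.07,.09):
  a=pr(.097,y,.033);w=pr(.1,y,.03);u=int(round(a[0]));print(y,u,a[1],w[1],"|",200,g[200:214,u].round().astype(int))
# half-tablet & near-edge steps
for x in(-.08,-.04,0,.04,.08):
  a=pr(x,.045,.033);b=pr(x,.045,.03);v=int(round(a[1]));print(x,a,b,"|",int(a[0])-8,g[v,int(a[0])-8:int(a[0])+9].round().astype(int))
s=robot.sense();print(s["clock"])
```

```text
0.05 262 top 265.4 bot 266.8 wall 267.9 | 262 [66 67 57 55 64 74 53 37 35 35 36 35 36 36]
0.06 256 top 266.1 bot 267.5 wall 268.6 | 262 [51 60 78 83 60 76 73 49 37 35 35 36 36 37]
0.07 250 top 266.8 bot 268.2 wall 269.3 | 262 [50 50 49 50 51 45 63 53 39 36 36 36 36 36]
0.08 244 top 267.4 bot 268.8 wall 269.9 | 262 [50 49 49 50 49 46 45 49 40 36 35 35 35 35]
0.09 238 top 268.1 bot 269.5 wall 270.6 | 262 [50 50 50 49 50 50 41 46 47 39 35 35 35 35]
far
0.05 249 207.2 207.7 | 200 [160 160 159 157 154 140 130 102  79  75  72  80  85  85]
0.07 239 208.1 208.6 | 200 [157 158 158 158 160 159 153 150 115  92  87  87  87  87]
0.09 229 209.0 209.5 | 200 [134 138 147 154 155 154 154 153 141 107  90  86  83  82]
-0.08 [263. 259.] [263.  260.4] | 255 [50 49 50 50 49 46 58 67 55 53 69 81 84 86 86 87 87]
-0.04 [259.9 245.6] [259.9 246.9] | 251 [50 50 50 50 50 49 46 47 48 45 47 49 50 50 50 50 49]
0 [257.  233.3] [257.1 234.6] | 249 [50 50 50 49 50 48 48 49 44 46 49 50 50 50 50 49 50]
0.04 [254.4 221.8] [254.4 223.1] | 246 [87 87 87 87 87 85 65 61 80 87 87 87 87 87 87 87 87]
0.08 [251.9 211.3] [252.  212.5] | 243 [87 87 87 87 87 86 80 70 77 80 82 86 87 87 87 87 87]
12.55
```

The cover is down, but the profile hints that its free edge may be 1–2 mm high, possibly resting on the upright tablet. A light touch with the fingertips, first near the hinge as a reference and then at the free edge, will measure it.

The rows are not in the units I measure in: shifts go in shares of 50 mm. I convert before sending: -0.05 m is -1, -0.04 m is -0.8.

```bash
python3 -m inch '[{"finger_gap":0,"pos":[-0.8,0.2,0.2]},{"finger_gap":0,"pos":[-1,0.2,0.6]},{"finger_gap":0,"pos":[-1,0,0.6]},{"finger_gap":0,"pos":[-1,0,0.6]},{"finger_gap":0,"pos":[-0.76,0,0.6]},{"finger_gap":0,"pos":[0,0,0.4]},{"finger_gap":0},{"finger_gap":0}]'; python3 -c "
from h import *
go((-.05,.086,.036))"
```

```text
clock: 13.35
tcp_pos: [0.5502, -0.1745, 0.0603]
eef_rot: [-0.001, -0.317, 0.948, 0.0]
ft_force: [0.1, -0.3, 0.6]
grip_width: 0.0002
gripper_force: 0.0
t 13.35 tray [-0.0481  0.0626  0.0603] d [-0.0235  0.0018  0.0243] rz 0.005 F [ 0.1 -0.3  0.6]
```

```bash
python3 -m inch '[{"finger_gap":0,"pos":[-0.46,0,0.2]},{"finger_gap":0,"pos":[0,0,0.26]},{"finger_gap":0},{"finger_gap":0}]' | grep -E 'tcp|ft'; for i in 1; do :; done; python3 -m inch '[{"finger_gap":0,"pos":[0,0,0.02]},{"finger_gap":0}]' | grep -E 'tcp|ft'; python3 -m inch '[{"finger_gap":0,"pos":[0,0,0.02]},{"finger_gap":0}]' | grep -E 'tcp|ft'; python3 -m inch '[{"finger_gap":0,"pos":[0,0,0.02]},{"finger_gap":0}]' | grep -E 'tcp|ft'; python3 -m inch '[{"finger_gap":0,"pos":[0,0,0.02]},{"finger_gap":0}]' | grep -E 'tcp|ft'
```

```text
tcp_pos: [0.568, -0.1616, 0.0381]
ft_force: [-0.3, -0.5, -0.2]
tcp_pos: [0.5684, -0.1615, 0.0372]
ft_force: [0.2, -0.6, -0.0]
tcp_pos: [0.5684, -0.1612, 0.0356]
ft_force: [0.1, 0.2, 0.1]
tcp_pos: [0.5684, -0.1611, 0.0343]
ft_force: [-0.4, 0.4, 1.0]
tcp_pos: [0.5686, -0.1611, 0.0335]
ft_force: [-0.3, -0.7, 1.1]
```

Converted, 0.001 m is 0.02.

```bash
python3 -m inch '[{"finger_gap":0,"pos":[0,0,0.02]},{"finger_gap":0}]' | grep -E 'tcp|ft';  python3 -m inch '[{"finger_gap":0,"pos":[0,0,-0.2]},{"finger_gap":0,"pos":[0.4,0,0]},{"finger_gap":0,"pos":[0.36,0,0]},{"finger_gap":0,"pos":[0,0,0.12]},{"finger_gap":0},{"finger_gap":0}]' | grep -E 'tcp|ft'; python3 -c "
from h import *
go((-.05,.048,.036))"
```

```text
tcp_pos: [0.5686, -0.161, 0.0333]
ft_force: [-1.5, 1.7, 5.2]
tcp_pos: [0.5383, -0.1839, 0.0363]
ft_force: [0.6, -0.7, -0.3]
t 15.35 tray [-0.0477  0.0473  0.0363] d [-0.0007  0.0023  0.0003] rz 0.004 F [ 0.6 -0.7 -0.3]
```

The reference contact near the hinge is at z = 33.3. Now the free edge.

```bash
for r in a; do python3 -m inch '[{"finger_gap":0,"pos":[0,0,0.02]},{"finger_gap":0}]' | grep -E 'tcp|ft'; done; python3 -m inch '[{"finger_gap":0,"pos":[0,0,0.02]},{"finger_gap":0}]' | grep -E 'tcp|ft'; python3 -m inch '[{"finger_gap":0,"pos":[0,0,0.014]},{"finger_gap":0}]' | grep -E 'tcp|ft'; python3 -m inch '[{"finger_gap":0,"pos":[0,0,0.01]},{"finger_gap":0}]' | grep -E 'tcp|ft'
```

```text
tcp_pos: [0.5384, -0.1837, 0.0353]
ft_force: [-0.9, 0.3, -0.0]
tcp_pos: [0.5381, -0.1837, 0.0343]
ft_force: [-0.3, 0.3, -0.0]
tcp_pos: [0.538, -0.1838, 0.0337]
ft_force: [-0.8, 0.1, -0.5]
tcp_pos: [0.5381, -0.1839, 0.0335]
ft_force: [-0.4, 0.3, 1.7]
```

The free edge meets the fingertips at the same height (33.5 mm, firm), so the cover is flush and fully shut. I'll retreat and hand in.

```bash
python3 -m inch '[{"finger_gap":0,"pos":[0,0,-0.4]},{"finger_gap":0,"pos":[0,0,-0.8]},{"finger_gap":0,"pos":[0.6,0,-0.8]},{"finger_gap":0,"pos":[1,0,-0.6]},{"finger_gap":0,"pos":[1,0,0]},{"finger_gap":0,"pos":[0.6,0,0]},{"finger_gap":0},{"finger_gap":0}]'
python3 - <<'E'
from h import *
import cv2
g=cv2.cvtColor(robot.read_camera("side"),cv2.COLOR_RGB2GRAY)
for u in (262,256,250,244,238): print(u,g[262:273,u])
m=g[203:220,270:292];print("half px",np.argwhere(m>120).mean(0)[::-1]+[270,203],(m>120).sum())
print(robot.job_done())
E
```

```text
clock: 16.95
tcp_pos: [0.4155, -0.2761, 0.1593]
eef_rot: [0.0, -0.316, 0.949, -0.0]
ft_force: [-0.3, -0.6, -0.2]
grip_width: 0.0008
gripper_force: 0.0
262 [53 59 53 53 60 69 49 36 35 35 35]
256 [46 48 50 50 42 49 61 48 38 35 36]
250 [50 50 50 50 50 42 47 42 37 36 35]
244 [50 49 50 50 50 46 45 49 40 36 36]
238 [50 50 51 50 51 51 41 47 48 39 35]
half px [280.8125 210.75  ] 32
the job is handed in; nothing more can be done
None
```

The three whole tablets are in the trough, the half tablet is still where it lay on the platform, and the cover is shut: its free edge and hinge side touch at the same height to within 0.2 mm. I handed the job in at about 17 s, with one tablet last seen standing on edge in the trough, its top level with the cover's underside.

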